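# Start the press timer and hold the caul flush on the sloped headstock

### The job

Start the glue-up timer by pressing its three keys fully down one at a time, in order, beginning with the key next to the display window and ending with the key farthest from it. Then pick up the wooden pressing caul by its rib and press its flat underside flush onto the sloped face of the headstock in the tilting jig, centred on the face with its long edges along the slope, with a light steady push of about 10 N. Finish while still holding it there pressed flush: do not let go, do not change the jig's slope, and leave the glue bottle, cup and sanding block alone.

Things in the scene. Friction and masses are not known exactly. Their poses are not given: they have to be found in the camera images.
- caul: Loose pressing caul, mid-brown wood, about 0.12 kg: flat plate 90 (x) x 60 (y) x 10 mm with an upright rib on its centre, 50 long (x), 22 thick (y), from z = 10 to 48 mm: grip it across y. Origin: centre of the plate's underside, z up through the rib. Starts flat on the bench, rib up. Same after a half turn about z.
- face (a point): Centre of the flat sloped face, the pale wooden top of the headstock blank, 100 (x, up the slope) x 66 (y, level) mm, 85 to 105 mm above the bench; z is its outward normal, up and back towards the robot. Slope 0.2 to 0.42 rad from level. Its carrier has a stiff friction hinge along y (52 mm down the slope, 22 mm under the face) that holds against pushes under 40 N.
- jig: Fixed dark wooden bed of the jig, 150 (x) x 100 (y) x 40 (z) mm; origin at the centre of its underside, x horizontal in the uphill direction of the face.
- timer: Fixed grey timer box, 85 (x) x 215 (y) x 36 (z) mm; origin at the centre of its underside. A dark display window lies in its top near the +y end (centre y = +78 mm); the three keys follow in a row towards -y at y = +28, -24 and -76 mm (x = 0).
- key1_top (a point): Centre of the top of the first key, next to the display: a round white spring key of 24 mm diameter in a black housing; z points up. Keys are 52 mm apart.
- key2_top (a point): Centre of the top of the second (middle) key, same make.
- key3_top (a point): Centre of the top of the third key, farthest from the display, same make.
- key1 (a joint): Travel of the first key: 0 up, 0.006 m fully down; a spring, 4 N fully down, that returns when let go.
- key2 (a joint): Travel of the second key, the same.
- key3 (a joint): Travel of the third key, the same.
- glue: Bystander: glue bottle, 54 mm diameter, 130 mm tall, standing on the bench; origin at the centre of its foot.
- cup: Bystander: open white cup, 72 mm diameter at the rim, 85 mm tall, standing on the bench; origin at the centre of its foot.
- sander: Bystander: flat cork sanding block 50 x 100 x 28 mm, lying on the bench; origin at the centre of its underside.

How it is judged:
By the outcome, as a careful person would: the job done as asked, in the order asked, and still so for the second after the job is handed in, while the arm keeps its last pose, push and grip.
It also fails if it takes over 59 s, if anything falls off the work surface, if the arm or the gripper's body presses on something with over 40 N, if the wrist force passes 120 N, or if a joint passes its speed limit or range.

### The arm

A 6-joint arm with a two-finger parallel gripper is mounted at the origin on the work surface. World frame = base frame: x ahead of the robot, y to its left, z up, the work surface at z = 0. Lengths are in m, angles in rad, forces in N, time in s.
With the tool pointing down it reaches from about 0.4 to 0.825 m from the base axis. Payload 7 kg.
Tool frame: the origin (TCP) lies midway between the tips of the shut fingers; the grasp point (between the pads) lies 19 mm behind it; z points along the fingers, y is the line along which they close (so a half turn about z gives the same grasp; the last joint's range is limited). The gripper opens to 85 mm and grips with 20 to 120 N. Pads are 22 mm wide; open, the fingers measure 114 mm over their backs; the gripper's body (76 mm by 85 mm) begins 54 mm behind the grasp point. The pads swing forward as they close: fully open they stand 13 mm farther back than shut.
Start: joints at [1.479, 0.359, 0.012, 0, -1.224, -0.288], TCP at [0.25, 0.627, 0.202] pointing down, gripper open.
Joint ranges: [-3.07, 3.07], [-1.43, 2.12], [-1.02, 1.25], [-3.03, 1.67], [-3.05, -0], [-3.03, 3.03]. Speed limits (rad/s): [2.39, 2.39, 3.01, 3.14, 3.14, 3.14].

### API

Orientations are given as a unit quaternion [w, x, y, z].
In Python, from rig import manip gives the robot as it stands.
- The arm moves only by the tool play_rows, never from a script. Its argument "deltas" is text: rows parted by semicolons, each of 5 numbers parted by spaces: the finger opening in mm, from 0 to 85.4, then the shift along the world's x, y, z in mm, then the turn about the world's z in rad. A call has 1 to 10 rows; each row shifts and turns the commanded pose from where the row before left it; what a row does not reach is not made up. A row lasts 1/12 s, in which the tool goes at most 41.7 mm and 7.16 degrees, less where a joint would pass 70% of its speed; a pose out of reach is approached as far as the arm can. A call with a gripper value outside its range is refused whole. The fingers move at their own pace and stop on an object; "force" is the grip in N (left out, the last holds). Time passes only in rows, so rows that do not move let the fingers close. It gives the time, the measured TCP pose, the force, the opening and the grip force at its end, in the units of the state.
- manip.observe(): the state, without advancing time (a new reading comes with each control period).
- manip.read_camera(name): name is "side" or "top" or "wrist"; returns a dict with "frame" (400x640x3 uint8, red, green, blue), "z_map" (400x640 float32, m along the optical axis (not along the pixel's ray), 0 where there is no reading), "K" (3x3 intrinsics, pixels), "cam_to_world" (4x4, takes a point from camera to world coordinates). Camera axes: x right, y down, z forward; pixel columns grow to the right and rows downward; lengths in m; the calibration is good to about 2 mm. A picture is of the moment at which its call begins.
- manip.job_done(): hands the job in; it is judged then, once.
The state is a dict: "time_s": time; "q": joint angles; "joint_velocities": joint speeds; "effort": joint torques, N m; "tool_pos": TCP position; "eef_rot": TCP orientation; "ft_force": force on the tool from outside, world axes, zero at the start; "moment": the same for the moment, N m; "opening": finger opening in m; "finger_force": force on a finger pad.
Only numpy, scipy, OpenCV 4.12 (cv2) and the standard library are available. Lean on these libraries where they do the work, as an engineer would, in place of code of your own. Each camera call takes 0.05 s, during which the arm holds its last target. There are 200 camera calls.

## Working session

There is one attempt and no reset: what is moved stays moved. The work goes in short steps, Python scripts to look and compute and a tool call to move; the robot and the scene stay as the last step left them, time stands still between calls to the robot, and variables do not carry over. Pictures are saved under pics/ and viewed, at most 10 in all, crops included, and the job is handed in when it is done.

Besides the shell and the picture viewer there is one more tool, called after "Call:" as name(argument=value, ...) on one line, values as JSON. play_rows: Moves the arm, as the interface text tells. Its arguments: {"type":"object","properties":{"deltas":{"type":"string"},"force":{"type":"number"}},"required":["deltas"]}

```bash
mkdir -p pics
cat > h.py <<'E'
import numpy as np, cv2
from rig import manip
def cam(n,save=None):
    c=manip.read_camera(n)
    if save: cv2.imwrite('pics/'+save,c['frame'][:,:,::-1])
    K,T,z=c['K'],c['cam_to_world'],c['z_map']
    v,u=np.mgrid[0:400,0:640]
    p=np.stack([(u-K[0,2])/K[0,0]*z,(v-K[1,2])/K[1,1]*z,z],-1)
    c['P']=p@T[:3,:3].T+T[:3,3]; c['P'][z==0]=np.nan
    return c
E
python3 - <<'E'
from h import *
print(manip.observe())
a=cam('top');b=cam('side')
cv2.imwrite('pics/top0.png',a['frame'][:,:,::-1]);cv2.imwrite('pics/side0.png',b['frame'][:,:,::-1])
np.savez('s0.npz',top=a['P'],side=b['P'],tf=a['frame'],sf=b['frame'])
print(a['cam_to_world'],b['cam_to_world'],a['K'])
E
```

```text
{'time_s': 0.0, 'q': array([ 1.47909005e+00,  3.59379448e-01,  1.10004765e-02, -3.82838341e-04,
       -1.22409790e+00, -2.88091416e-01]), 'joint_velocities': array([-0.00070885,  0.00137727, -0.0002353 , -0.0001031 , -0.00035454,
       -0.0005274 ]), 'effort': array([ 2.43380171e-03, -5.83318734e+01,  2.93418485e+01,  6.93671778e+00,
       -5.97499122e-03, -2.29040518e-05]), 'tool_pos': array([0.25006654, 0.62635938, 0.20133724]), 'eef_rot': array([ 8.53866462e-04,  9.82010663e-01, -1.88823512e-01, -9.67322383e-05]), 'ft_force': array([-0.80536926,  0.29782329, -0.61008373]), 'moment': array([ 0.02823281, -0.00508194,  0.0386399 ]), 'finger_force': 0.0, 'opening': 0.08533961658883732}
[[-0.02620828 -0.97928691  0.20077419  0.38291368]
 [-0.99965287  0.02513269 -0.00790474 -0.02571206]
 [ 0.00269501 -0.20091166 -0.97960566  0.984229  ]
 [ 0.          0.          0.          1.        ]] [[ 0.71926009 -0.47213925  0.50965621  0.07038861]
 [-0.69473335 -0.49221736  0.52446892 -0.54706321]
 [ 0.00323927 -0.73130473 -0.68204318  0.76354831]
 [ 0.          0.          0.          1.        ]] [[410.9183602    0.         314.42520955]
 [  0.         410.9183602  198.52101085]
 [  0.           0.           1.        ]]
```

View pics/top0.png

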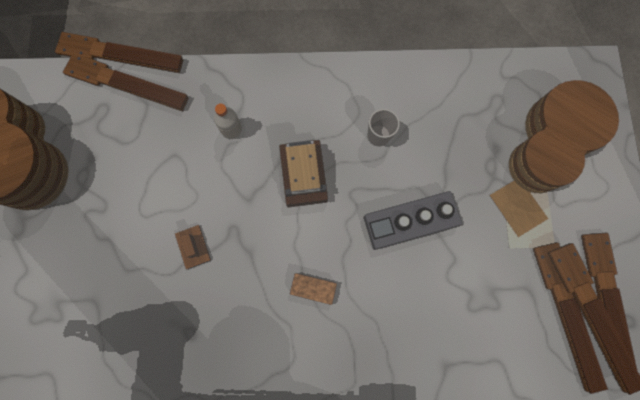

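View pics/side0.png

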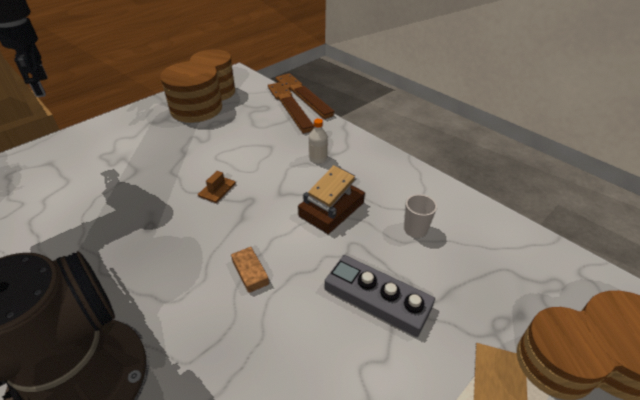

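The top view shows the caul at (193,246), the face at (303,168), the keys at (404,222), (426,215) and (447,210) with the display at (382,228), the sander at (315,288), the cup at (383,127) and the glue at (226,120). The side view agrees.

Run:
```python
from h import *
d=np.load('s0.npz');P=d['top'];f=d['tf'].astype(int)
print('nan frac',np.isnan(P[...,2]).mean())
def box(u0,u1,v0,v1,zlo,zhi,extra=None):
    m=np.zeros(P.shape[:2],bool);m[v0:v1,u0:u1]=1
    m&=(P[...,2]>zlo)&(P[...,2]<zhi)
    if extra is not None:m&=extra
    return m
def rect(m,n):
    q=P[m];r=cv2.minAreaRect((q[:,:2]*1000).astype(np.float32))
    print(n,m.sum(),'c',np.round(r[0],1),'size',np.round(r[1],1),'ang',round(r[2],1),'z',np.round(np.percentile(q[:,2],[5,50,95])*1000,1),'mean',np.round(q.mean(0)*1000,1))
rect(box(170,215,220,272,.005,.02),'plate')
rect(box(170,215,220,272,.035,.06),'rib')
rect(box(355,470,185,255,.025,.09),'timer')
white=(f.min(-1)>150)
m=box(355,470,185,255,.03,.09,white).astype(np.uint8)
n,l,s,c=cv2.connectedComponentsWithStats(m)
for i in range(1,n):
    if s[i,4]>40: rect(l==i,'key')
m=box(275,332,135,210,.06,.13,(f[...,0]>120)&(f[...,0]-f[...,2]>30)); rect(m,'face')
q=P[m];A=np.c_[q[:,:2],np.ones(len(q))];s=np.linalg.lstsq(A,q[:,2],rcond=None)[0];g=np.hypot(*s[:2])
print('plane',s,'slope',np.arctan(g),'dir',np.degrees(np.arctan2(s[1],s[0])),'res',np.std(A@s-q[:,2]))
rect(box(270,335,130,215,.03,.055),'jig')
rect(box(205,245,95,145,.02,.2),'glue');rect(box(360,405,100,150,.03,.12),'cup');rect(box(285,345,265,310,.015,.05),'sander')
```

```text
nan frac 0.0039296875
plate 699 c [477.3 254.2] size [93.1 71.3] ang 18.8 z [ 7.3 10.2 13.6] mean [473.6 254.9  10.4]
rib 245 c [474.8 258.5] size [50.4 22.3] ang 19.6 z [40.  47.7 50.9] mean [474.2 257.3  47.1]
timer 3298 c [ 522.8 -262.3] size [ 85.4 215.1] ang 14.1 z [33.2 36.7 56.8] mean [ 521.2 -260.1   39.3]
face 1208 c [639.5  -7.7] size [97.1 64.4] ang 5.9 z [ 79.9  90.7 101.6] mean [639.6  -7.6  90.8]
plane [ 0.23735601  0.02844846 -0.06074638] slope 0.2346510544642082 dir 6.834620526578199 res 0.0016772418886661414
jig 1010 c [643.5  -7.6] size [150.7 100. ] ang 5.8 z [36.9 40.1 43.1] mean [626.   -8.4  40.1]
glue 658 c [763.5 169.7] size [46.6 54.2] ang 19.9 z [ 29.9  86.9 131.1] mean [756.9 165.9  84.3]
cup 620 c [ 742.3 -198.6] size [69.5 70.3] ang 61.9 z [34.4 67.  86.3] mean [ 746.3 -200.7   65.1]
sander 985 c [370.4 -24.5] size [99.8 49.8] ang 74.7 z [24.9 27.9 30.8] mean [370.4 -24.7  27.9]
```

Call:
play_rows(deltas="0 20 -38 0 0.07;0 20 -38 0 0.07;0 20 -38 0 0.07;0 20 -38 0 0.07;0 20 -38 0 0.07;0 20 -38 0 0.07;0 20 -38 0 0.07;0 20 -38 0 0.07;0 20 -38 0 0.066;0 20 -38 0 0", force=40)

```text
time_s: 0.93
tool_pos: [0.4446, 0.2562, 0.2023]
eef_rot: [-0.0, 0.992, 0.125, -0.0]
ft_force: [1.0, 1.3, -1.0]
opening: 0.0001
finger_force: 0.0
```

Call:
play_rows(deltas="0 5 -36 0 0;0 5 -36 0 0;0 5 -36 0 0;0 5 -36 0 0;0 5 -36 0 0;0 5 -36 0 0;0 5 -36 0 0;0 5 -36 0 0;0 5 -36 0 0;0 5 -36 0 0")

```text
time_s: 1.77
tool_pos: [0.494, -0.1036, 0.2023]
eef_rot: [-0.0, 0.992, 0.123, -0.0]
ft_force: [1.1, -0.0, -0.7]
opening: 0.0001
finger_force: 0.0
```

Call:
play_rows(deltas="0 4 -30 0 0;0 4 -30 -10 0;0 4 -30 -20 0;0 4 -31 -20 0;0 0 0 0 0;0 0 0 0 0")

```text
time_s: 2.27
tool_pos: [0.5089, -0.2242, 0.1503]
eef_rot: [-0.0, 0.993, 0.121, -0.002]
ft_force: [0.3, 0.2, 0.5]
opening: 0.0001
finger_force: 0.0
```

Run:
```python
from h import *
o=manip.observe();print(o['time_s'],o['q'],o['tool_pos'],o['eef_rot'],o['ft_force'],o['opening'])
c=cam('wrist','w1.png');P=c['P'];f=c['frame'].astype(int)
m=((f.min(-1)>130)&(P[...,2]>.045)&(P[...,2]<.09)).astype(np.uint8)
n,l,s,cc=cv2.connectedComponentsWithStats(m)
for i in range(1,n):
    if s[i,4]>150:
        q=P[l==i];print(s[i],np.round(q.mean(0)*1000,1),np.round(cv2.minEnclosingCircle((q[:,:2]*1000).astype(np.float32)),1) if 0 else np.round(cv2.minAreaRect((q[:,:2]*1000).astype(np.float32))[:2],1))
t=(P[...,2]>.03)&(P[...,2]<.07)&(P[...,1]<-.1)
print(np.histogram(P[t][:,2],bins=np.arange(.03,.071,.002)))
```

```text
2.2667 [-6.29487862e-02  2.07532052e-01 -3.23744380e-01 -2.65660571e-04
 -1.04354078e+00  1.87697108e+00] [ 0.50891777 -0.22416622  0.15027481] [-4.81656145e-04  9.92620372e-01  1.21246616e-01 -1.95525386e-03] [0.29840047 0.17332972 0.45576862] 9.699761747781605e-05
[ 35  24  85  19 323] [588.8  -9.9  61.4] [[589.3 -12.2]
 [  3.4  63.7]]
[321 179  25  25 471] [ 514.7 -234.8   57.4] [[ 514.1 -234.9]
 [  21.3   23.5]]
[380 179  24  24 441] [ 527.6 -285.3   57.7] [[ 527.2 -285.5]
 [  21.1   20.8]]
[437 179  24  24 437] [ 540.1 -335.5   57.7] [[ 539.8 -335.5]
 [  21.2   21.1]]
(array([ 228,  563, 7686, 6286, 2551,  519,  280,  112, 1537,  802,   60,
         60,  128,  940,  465,    0,    0,    0,    0,    0]), array([0.03 , 0.032, 0.034, 0.036, 0.038, 0.04 , 0.042, 0.044, 0.046,
       0.048, 0.05 , 0.052, 0.054, 0.056, 0.058, 0.06 , 0.062, 0.064,
       0.066, 0.068, 0.07 ]))
```

View pics/w1.png

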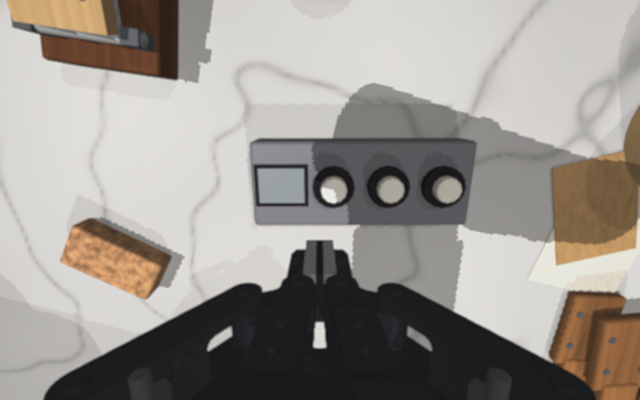

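The wrist view shows the display at (281,186), keys at (333,188), (389,189) and (448,189), the sander at (117,258) and the shut fingers at (320,258). The key tops measure about z = 57.5 mm and the housings about 48 mm.

Call:
play_rows(deltas="0 6 -11 -20 0;0 0 0 -30 0;0 0 0 -30 0;0 0 0 -7 0;0 0 0 0 0;0 0 0 0 0")

```text
time_s: 2.82
tool_pos: [0.5173, -0.2334, 0.0667]
eef_rot: [0.0, 0.992, 0.124, 0.0]
ft_force: [0.2, 0.8, 1.5]
opening: -0.0001
finger_force: 0.0
```

Call:
play_rows(deltas="0 -2 -1.5 -6 0;0 0 0 -4 0;0 0 0 -3 0;0 0 0 -2 0;0 0 0 0 0;0 0 0 0 0;0 0 0 0 0")

```text
time_s: 3.4
tool_pos: [0.5145, -0.2354, 0.0505]
eef_rot: [0.0, 0.992, 0.123, 0.0]
ft_force: [0.1, -0.6, 0.5]
opening: 0.0
finger_force: 0.0
```

Run:
```python
from h import *
c=cam('side')
o=manip.observe();print(o['tool_pos'],o['ft_force'],o['moment'],o['effort'])
cv2.imwrite('pics/s1.png',cv2.resize(c['frame'][220:360,300:480,::-1],None,fx=4,fy=4))
```

```text
[ 0.51445545 -0.23541472  0.05049147] [-0.52197045 -0.18197153 -0.460912  ] [-0.03141052 -0.00246075  0.05225109] [-7.15718870e-04 -4.92271543e+01  2.28187644e+01  5.39629877e+00
 -2.84682741e-03 -3.07216205e-04]
```

View pics/s1.png

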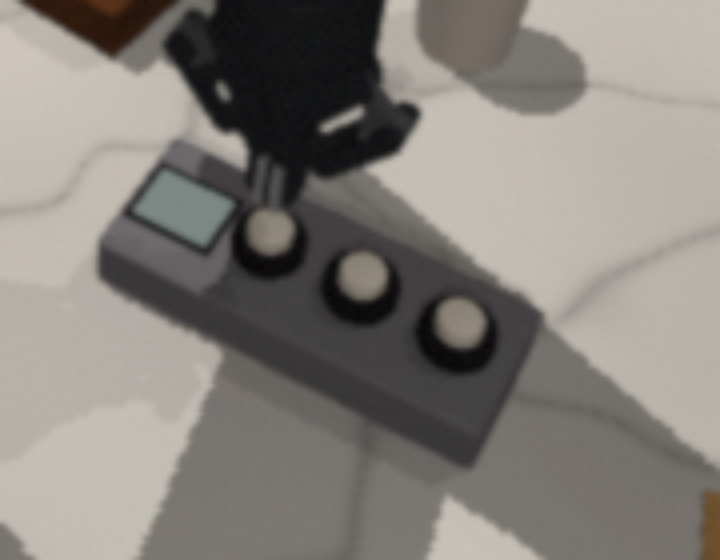

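The crop shows key 1 at (270,232), not covered by the finger tip, whose lower end is at about (268,205). The tip isn't on the key yet, so I'll check depth.

Run:
```python
from h import *
c=cam('side');P=c['P']
for v in range(262,286,2): print(v,[tuple(np.round(P[v,u]*1000).astype(int)) for u in (364,366,368,371)], c['frame'][v,367])
np.set_printoptions(suppress=True)
d=np.load('s0.npz')['side']
print(np.round(d[278:284:2,366:370:2]*1000))
```

```text
262 [(np.int64(502), np.int64(-233), np.int64(108)), (np.int64(501), np.int64(-238), np.int64(115)), (np.int64(504), np.int64(-241), np.int64(113)), (np.int64(503), np.int64(-248), np.int64(121))] [41 39 39]
264 [(np.int64(501), np.int64(-234), np.int64(104)), (np.int64(502), np.int64(-238), np.int64(107)), (np.int64(502), np.int64(-242), np.int64(110)), (np.int64(508), np.int64(-245), np.int64(108))] [54 54 53]
266 [(np.int64(501), np.int64(-234), np.int64(98)), (np.int64(502), np.int64(-239), np.int64(101)), (np.int64(503), np.int64(-243), np.int64(105)), (np.int64(508), np.int64(-246), np.int64(103))] [63 62 60]
268 [(np.int64(501), np.int64(-235), np.int64(92)), (np.int64(502), np.int64(-239), np.int64(96)), (np.int64(503), np.int64(-243), np.int64(98)), (np.int64(509), np.int64(-246), np.int64(95))] [67 66 65]
270 [(np.int64(501), np.int64(-235), np.int64(86)), (np.int64(503), np.int64(-239), np.int64(88)), (np.int64(503), np.int64(-244), np.int64(93)), (np.int64(508), np.int64(-248), np.int64(92))] [71 70 69]
272 [(np.int64(522), np.int64(-221), np.int64(47)), (np.int64(504), n
[... 811 characters left out ...]
.int64(503), np.int64(-242), np.int64(58)), (np.int64(507), np.int64(-244), np.int64(57)), (np.int64(513), np.int64(-247), np.int64(54))] [140 133 121]
282 [(np.int64(501), np.int64(-239), np.int64(51)), (np.int64(502), np.int64(-243), np.int64(54)), (np.int64(505), np.int64(-247), np.int64(54)), (np.int64(511), np.int64(-249), np.int64(51))] [119 113 103]
284 [(np.int64(499), np.int64(-241), np.int64(48)), (np.int64(501), np.int64(-245), np.int64(49)), (np.int64(504), np.int64(-248), np.int64(49)), (np.int64(508), np.int64(-252), np.int64(50))] [30 28 26]
[[[ 509. -238.   55.]
  [ 510. -242.   58.]]

 [[ 504. -241.   56.]
  [ 507. -245.   57.]]

 [[ 503. -243.   52.]
  [ 506. -246.   53.]]]
```

Depth puts the real fingertips at about z = 79 mm, roughly 28 mm above the reported TCP, and the key is untouched. I'll descend until I feel contact.

Call:
play_rows(deltas="0 0 0 -6 0;0 0 0 -6 0;0 0 0 -4 0;0 0 0 -2 0;0 0 0 0 0;0 0 0 0 0")

```text
time_s: 4.0
tool_pos: [0.5142, -0.2354, 0.032]
eef_rot: [-0.0, 0.992, 0.123, -0.0]
ft_force: [1.1, 0.3, -0.3]
opening: 0.0002
finger_force: 0.0
```

Call:
play_rows(deltas="0 0 0 -2 0;0 0 0 -2 0;0 0 0 0 0;0 0 0 0 0")

```text
time_s: 4.33
tool_pos: [0.5146, -0.2354, 0.0285]
eef_rot: [0.0, 0.992, 0.123, 0.0]
ft_force: [0.8, -0.4, 1.1]
opening: -0.0006
finger_force: 0.7
```

Call:
play_rows(deltas="0 0 0 -2 0;0 0 0 -1 0;0 0 0 0 0;0 0 0 0 0")

```text
time_s: 4.67
tool_pos: [0.5146, -0.2354, 0.0255]
eef_rot: [0.0, 0.992, 0.123, 0.0]
ft_force: [1.2, -0.2, 2.6]
opening: 0.0001
finger_force: 1.3
```

Call:
play_rows(deltas="0 0 0 -1.5 0;0 0 0 -0.5 0;0 0 0 0 0;0 0 0 0 0")

```text
time_s: 5.0
tool_pos: [0.5146, -0.2354, 0.0234]
eef_rot: [0.0, 0.992, 0.123, 0.0]
ft_force: [0.9, 0.3, 3.5]
opening: -0.0001
finger_force: 1.8
```

Call:
play_rows(deltas="0 0 0 -1 0;0 0 0 0 0;0 0 0 0 0")

```text
time_s: 5.25
tool_pos: [0.5146, -0.2354, 0.023]
eef_rot: [0.0, 0.992, 0.123, 0.0]
ft_force: [-0.9, 0.9, 9.5]
opening: 0.0001
finger_force: 4.7
```

Call:
play_rows(deltas="0 0 0 -0.6 0;0 0 0 0 0;0 0 0 0 0")

```text
time_s: 5.5
tool_pos: [0.5147, -0.2354, 0.0229]
eef_rot: [0.0, 0.992, 0.123, 0.0]
ft_force: [-3.3, 1.9, 13.8]
opening: 0.0003
finger_force: 7.0
```

Key 1 is bottomed, shown by the force jump at z = 23.0. Now key 2.

Call:
play_rows(deltas="0 0 0 12 0;0 0 0 12 0;0 6.5 -25 0 0;0 6.5 -25.4 0 0;0 0 0 0 0;0 0 0 -10 0;0 0 0 -6 0;0 0 0 -4 0;0 0 0 -2 0;0 0 0 -1.5 0")

```text
time_s: 6.33
tool_pos: [0.5261, -0.2854, 0.0227]
eef_rot: [-0.0, 0.992, 0.123, -0.001]
ft_force: [-7.6, 2.2, 24.1]
opening: 0.0
finger_force: 11.8
```

Call:
play_rows(deltas="0 0 0 -0.5 0;0 0 0 0 0;0 0 0 0 0;0 0 0 0 0")

```text
time_s: 6.67
tool_pos: [0.5261, -0.2853, 0.0229]
eef_rot: [0.0, 0.992, 0.123, -0.001]
ft_force: [-7.3, 0.9, 15.9]
opening: -0.0004
finger_force: 7.8
```

Key 2 is fully down. Key 3 next.

Call:
play_rows(deltas="0 0 0 12 0;0 0 0 12 0;0 7 -25 0 0;0 7 -25 0 0;0 0 0 0 0;0 0 0 -10 0;0 0 0 -6 0;0 0 0 -4 0;0 0 0 -2 0;0 0 0 -1 0")

```text
time_s: 7.5
tool_pos: [0.5405, -0.3349, 0.0229]
eef_rot: [-0.0, 0.992, 0.123, -0.001]
ft_force: [-4.6, 3.0, 14.4]
opening: 0.0001
finger_force: 7.0
```

Call:
play_rows(deltas="0 0 0 -0.8 0;0 0 0 0 0;0 0 0 0 0;0 0 0 0 0")

```text
time_s: 7.83
tool_pos: [0.5405, -0.3349, 0.023]
eef_rot: [-0.0, 0.992, 0.123, -0.001]
ft_force: [-5.6, 3.1, 12.4]
opening: -0.0002
finger_force: 6.2
```

Call:
play_rows(deltas="0 0 0 20 0;0 0 0 40 0;0 0 0 40 0;0 0 0 40 0;0 -4 35 0 0.01;0 -4 35 0 0.01;0 -4 35 0 0.01;0 -4 35 0 0.01;0 -4 35 0 0.01;0 -4 35 0 0.01", force=30)

```text
time_s: 8.67
tool_pos: [0.5162, -0.1237, 0.1616]
eef_rot: [-0.0, 0.988, 0.153, -0.0]
ft_force: [0.0, 1.1, 0.4]
opening: -0.0003
finger_force: 0.0
```

Call:
play_rows(deltas="55 -4 35 0 0.01;55 -4 35 0 0.01;55 -4 35 0 0.01;55 -4 35 0 0;55 -4 35 0 0;55 -4 35 0 0;55 -4 35 0 0;55 -4 35 0 0;55 -4 35 0 0;55 -4 35 0 0")

```text
time_s: 9.5
tool_pos: [0.4759, 0.2261, 0.1617]
eef_rot: [-0.0, 0.986, 0.168, -0.0]
ft_force: [0.9, -1.4, 1.0]
opening: 0.0549
finger_force: 0.0
```

Call:
play_rows(deltas="55 -2 32 0 0;55 0 0 -20 0;55 0 0 -20 0;55 0 0 0 0;55 0 0 0 0")

```text
time_s: 9.92
tool_pos: [0.4742, 0.2558, 0.121]
eef_rot: [0.001, 0.986, 0.168, -0.001]
ft_force: [0.4, 0.4, 0.5]
opening: 0.0552
finger_force: 0.0
```

Run:
```python
from h import *
o=manip.observe();print(o['time_s'],o['tool_pos'],2*np.arctan2(o['eef_rot'][2],o['eef_rot'][1]),o['opening'])
c=cam('wrist','w2.png');P=c['P']
near=np.hypot(P[...,0]-.475,P[...,1]-.257)<.07
for lo,hi,n in ((.042,.056,'rib'),(.006,.0145,'plate')):
    m=near&(P[...,2]>lo)&(P[...,2]<hi)
    q=P[m];r=cv2.minAreaRect((q[:,:2]*1000).astype(np.float32));print(n,m.sum(),r,q.mean(0)*1000)
s=cam('side')
cv2.imwrite('pics/s2.png',cv2.resize(s['frame'][80:230,130:310,::-1],None,fx=4,fy=4))
np.save('s2.npy',s['P'])
```

```text
9.9167 [0.47420166 0.25575043 0.12103973] 0.3370966611497528 0.05515414926160987
rib 1476 ((473.8968200683594, 259.7628173828125), (49.4444694519043, 21.75453758239746), 19.18992805480957) [474.72652303 259.94981926  47.5859734 ]
plate 4028 ((473.6414794921875, 259.59295654296875), (89.96859741210938, 60.082420349121094), 19.355899810791016) [479.41254727 261.34776971   9.73317491]
```

View pics/w2.png

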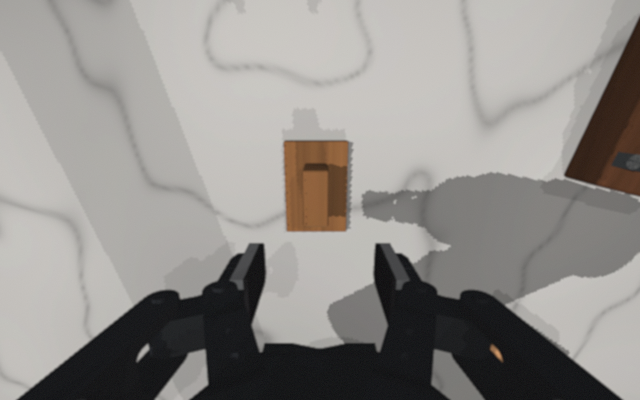

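View pics/s2.png

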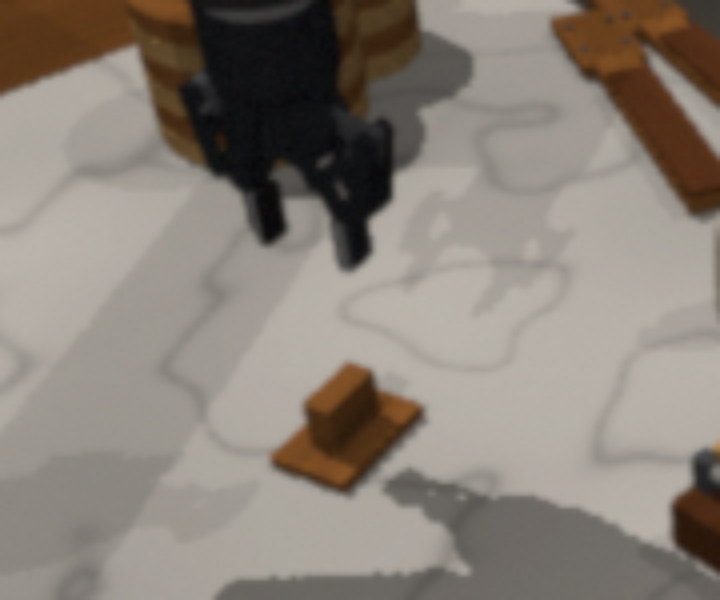

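Wrist view: rib top at (316,168), plate (285–349, 140–231), fingertips at (262,245) and (378,245). Side crop: tips at (270,240) and (350,265), well above the caul. I'll check the tip position by depth.

Run:
```python
import numpy as np
P=np.load('s2.npy')
# crop px/4 + offset(130,80)
for name,(u0,u1,v0,v1) in {'L':(191,202,125,143),'R':(212,223,130,149)}.items():
    q=P[v0:v1,u0:u1].reshape(-1,3);q=q[(q[:,2]>.11)&(np.hypot(q[:,0]-.474,q[:,1]-.256)<.07)]
    k=q[q[:,2]<np.percentile(q[:,2],1)+.012]
    print(name,len(q),'minz',np.round(np.sort(q[:,2])[:5]*1000),'low mean',np.round(k.mean(0)*1000))
```

```text
L 141 minz [155. 156. 156. 156. 156.] low mean [462. 283. 162.]
R 169 minz [153. 156. 156. 157. 157.] low mean [480. 222. 162.]
```

Call:
play_rows(deltas="55 0 4 -25 0;55 0 0 -35 0;55 0 0 -35 0;55 0 0 -20 0;55 0 0 -10 0;55 0 0 -5 0;55 0 0 -3 0;55 0 0 0 0;55 0 0 0 0", force=30)

```text
time_s: 10.77
tool_pos: [0.4762, 0.261, -0.0097]
eef_rot: [-0.001, 0.986, 0.167, 0.001]
ft_force: [0.9, -0.7, -0.6]
opening: 0.0549
finger_force: 0.0
```

Call:
play_rows(deltas="40 -2 -1 0 0;30 0 0 0 0;20 0 0 0 0;10 0 0 0 0;10 0 0 0 0;10 0 0 0 0;10 0 0 0 0", force=30)

```text
time_s: 11.35
tool_pos: [0.4735, 0.2596, -0.0102]
eef_rot: [-0.0, 0.986, 0.168, 0.0]
ft_force: [-1.3, -1.1, 8.1]
opening: 0.0216
finger_force: 30.9
```

Call:
play_rows(deltas="10 0 0 10 0;10 0 0 20 0;10 0 0 30 0;10 0 0 35 0;10 0 0 35 0;10 0 0 35 0;10 0 0 25 0;10 0 0 0 0;10 0 0 0 0")

```text
time_s: 12.1
tool_pos: [0.4737, 0.2598, 0.181]
eef_rot: [-0.001, 0.986, 0.167, 0.001]
ft_force: [0.1, -0.0, -1.9]
opening: 0.0218
finger_force: 29.7
```

Run:
```python
from h import *
o=manip.observe();print(o['time_s'],o['tool_pos'],o['opening'],o['finger_force'],o['ft_force'],o['moment'])
s=cam('side');np.savez('s3.npz',P=s['P'],f=s['frame'])
cv2.imwrite('pics/s3.png',cv2.resize(s['frame'][40:200,130:310,::-1],None,fx=3.5,fy=3.5))
```

```text
12.1 [0.47367453 0.25983776 0.18098683] 0.02184890446691808 29.730205535888672 [ 0.14730757 -0.00417696 -1.86306105] [-0.04412339  0.0430495  -0.03666661]
```

View pics/s3.png

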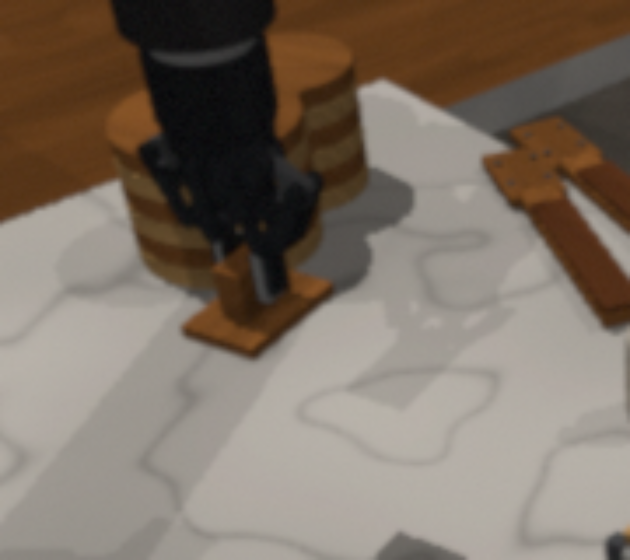

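The side crop shows the caul held level, with the near finger's tip at (268,300) very close to the plate top. I'll measure that gap.

Run:
```python
import numpy as np
d=np.load('s3.npz');P=d['P'];f=d['f'].astype(int)
np.set_printoptions(suppress=True)
for u in (205,207,209): 
    print(u)
    for v in range(110,140,2): print(v,np.round(P[v,u]*1000),f[v,u])
```

```text
205
110 [473. 235. 256.] [10 12 15]
112 [470. 231. 253.] [11 14 14]
114 [472. 236. 245.] [26 25 26]
116 [473. 241. 238.] [31 33 33]
118 [472. 240. 233.] [44 44 43]
120 [472. 242. 227.] [51 49 50]
122 [470. 240. 223.] [59 59 59]
124 [468. 239. 219.] [65 64 64]
126 [467. 239. 214.] [54 46 42]
128 [471. 248. 202.] [53 32 16]
130 [467. 243. 201.] [67 42 19]
132 [463. 237. 200.] [69 42 19]
134 [460. 232. 199.] [81 51 23]
136 [454. 223. 201.] [107  66  29]
138 [453. 222. 196.] [61 36 19]
207
110 [470. 220. 264.] [13 15 18]
112 [472. 225. 255.] [14 14 16]
114 [476. 235. 244.] [14 13 16]
116 [475. 235. 239.] [13 13 15]
118 [474. 235. 234.] [16 18 18]
120 [474. 236. 229.] [16 18 19]
122 [474. 238. 222.] [19 20 22]
124 [473. 239. 217.] [41 41 41]
126 [475. 243. 209.] [54 46 41]
128 [477. 249. 199.] [65 40 19]
130 [471. 241. 200.] [77 48 24]
132 [466. 232. 201.] [79 49 20]
134 [462. 227. 200.] [75 47 21]
136 [459. 222. 198.] [59 37 16]
138 [458. 224. 192.] [81 69 59]
209
110 [473. 216. 264.] [13 17 15]
112 [474. 220. 257.] [15 16 18]
114 [482. 237. 240.] [12 12 15]
116 [481. 236. 236.] [ 9  9 10]
118 [481. 238. 230.] [14 13 16]
120 [480. 238. 225.] [13 14 15]
122 [478. 237. 221.] [13 15 16]
124 [480. 242. 212.] [46 37 32]
126 [484. 253. 200.] [61 39 22]
128 [479. 244. 201.] [72 45 19]
130 [475. 239. 199.] [81 51 25]
132 [470. 231. 200.] [80 48 24]
134 [466. 226. 199.] [62 37 16]
136 [466. 227. 193.] [72 55 44]
138 [596. 484.  -3.] [126 119 114]
```

The tip is about 12 mm above the plate, which leaves room to swivel. Moving towards the jig with one closer look.

Call:
play_rows(deltas="10 6 -33 0 -0.03;10 6 -33 0 -0.03;10 6 -33 0 -0.03;10 6 -33 0 -0.03;10 6 -33 0 -0.03;10 6 -33 0 -0.03;10 6 -33 0 -0.03;10 6 -33 0 -0.025;10 0 0 0 0;10 0 0 0 0")

```text
time_s: 12.98
tool_pos: [0.5202, -0.0067, 0.1771]
eef_rot: [0.0, 0.999, 0.049, -0.002]
ft_force: [-0.7, -0.4, -1.9]
opening: 0.0214
finger_force: 30.2
```

Run:
```python
from h import *
o=manip.observe();print(o['time_s'],o['tool_pos'],2*np.arctan2(o['eef_rot'][2],o['eef_rot'][1]),o['opening'],o['ft_force'])
c=cam('wrist','w3.png')
def face(c,n):
    P=c['P'];f=c['frame'].astype(int)
    m=(np.hypot(P[...,0]-.64,P[...,1]+.008)<.075)&(P[...,2]>.06)&(P[...,2]<.13)
    q=P[m]
    for _ in range(4):
        A=np.c_[q[:,:2],np.ones(len(q))];s=np.linalg.lstsq(A,q[:,2],rcond=None)[0]
        r=P[m][:,2]-np.c_[P[m][:,:2],np.ones(m.sum())]@s;q=P[m][abs(r)<.005]
    r=cv2.minAreaRect((q[:,:2]*1000).astype(np.float32))
    cx,cy=np.array(r[0])/1000
    print(n,len(q),r,'slope',np.arctan(np.hypot(*s[:2])),'dir',np.degrees(np.arctan2(s[1],s[0])),'z at centre',s[0]*cx+s[1]*cy+s[2])
face(c,'wrist');face(cam('top'),'top');face(cam('side'),'side')
```

```text
12.9833 [ 0.52016413 -0.006724    0.1771126 ] 0.09770909127708381 0.02142558040800082 [-0.74927763 -0.43744057 -1.90858498]
wrist 9735 ((629.8580322265625, -8.455123901367188), (80.81747436523438, 66.25713348388672), 5.591381549835205) slope 0.23398855499834895 dir 5.4657639660963975 z at centre 0.08834695380121854
top 0 ((0.0, 0.0), (0.0, 0.0), 0.0) slope 0.0 dir 0.0 z at centre 0.0
side 939 ((635.4811401367188, -8.558036804199219), (101.59919738769531, 68.71329498291016), 6.197038650512695) slope 0.23802927443247196 dir 6.862216534030915 z at centre 0.08988558854332146
```

View pics/w3.png

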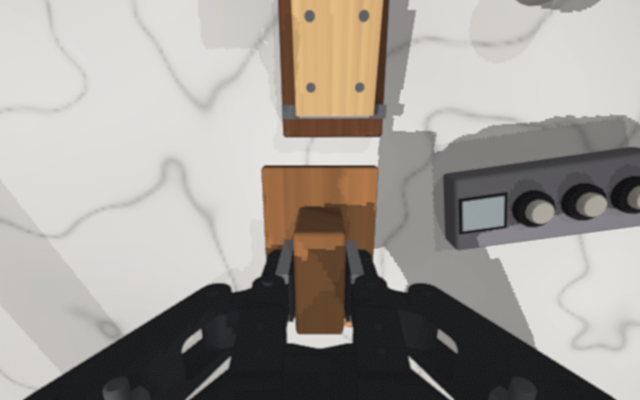

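Wrist view: face lower edge near (338,117), the caul plate level at (262–378, 167–255) in the fingers. I take the face centre as (638.8, -7.7, 90.6) mm, slope 0.235, yaw 0.10. Moving above it.

Call:
play_rows(deltas="10 20 0 0 0;10 25 -1 0 0;10 25 -1 0 0;10 25 0 0 0;10 15 0 -15 0;10 0 0 -25 0;10 0 0 -20 0;10 0 0 0 0;10 0 0 0 0;10 0 0 0 0", force=25)

```text
time_s: 13.97
tool_pos: [0.6319, -0.0059, 0.1201]
eef_rot: [0.0, 0.999, 0.051, 0.001]
ft_force: [0.1, 0.0, -1.2]
opening: 0.0214
finger_force: 30.1
```

Call:
play_rows(deltas="10 -1.5 -2.6 -10 0;10 0 0 -10 0;10 0 0 -6 0;10 0 0 0 0;10 0 0 0 0;10 0 0 0 0", force=25)

```text
time_s: 14.47
tool_pos: [0.63, -0.0094, 0.0931]
eef_rot: [0.0, 0.999, 0.051, 0.0]
ft_force: [-0.0, -0.6, -1.4]
opening: 0.0218
finger_force: 30.2
```

Call:
play_rows(deltas="10 0 0 -2 0;10 0 0 -2 0;10 0 0 0 0;10 0 0 0 0")

```text
time_s: 14.8
tool_pos: [0.6301, -0.0093, 0.0892]
eef_rot: [-0.0, 0.999, 0.051, 0.0]
ft_force: [0.6, -0.5, -0.8]
opening: 0.0212
finger_force: 30.3
```

Call:
play_rows(deltas="10 0 0.8 -1.5 0;10 0 0 -1.5 0;10 0 0 0 0;10 0 0 0 0", force=20)

```text
time_s: 15.13
tool_pos: [0.6293, -0.0094, 0.0874]
eef_rot: [0.001, 0.999, 0.051, -0.0]
ft_force: [-6.6, -2.9, 10.7]
opening: 0.0214
finger_force: 32.1
```

Call:
play_rows(deltas="10 0 0 -1.5 0;10 0 0 -1 0;10 0 0 0 0;10 0 0 0 0")

```text
time_s: 15.47
tool_pos: [0.6282, -0.0095, 0.0851]
eef_rot: [0.001, 0.999, 0.051, -0.001]
ft_force: [-11.3, -2.5, 15.5]
opening: 0.0215
finger_force: 33.2
```

Call:
play_rows(deltas="10 0.5 0.5 -1 0;10 0.5 0 -1 0;10 0 0 0 0;10 0 0 0 0", force=20)

```text
time_s: 15.8
tool_pos: [0.6274, -0.0095, 0.0828]
eef_rot: [0.001, 0.999, 0.05, -0.003]
ft_force: [-15.8, -2.7, 18.7]
opening: 0.0214
finger_force: 34.2
```

```bash
cat >> h.py <<'E'
def plate():
    s=cam('side');P=s['P'];f=s['frame'].astype(int)
    o=manip.observe()['tool_pos']
    hs=cv2.cvtColor(s['frame'],cv2.COLOR_RGB2HSV)
    m=(np.hypot(P[...,0]-o[0],P[...,1]-o[1])<.07)&(P[...,2]>.075)&(P[...,2]<.15)&(f[...,0]-f[...,2]>20)
    q=P[m];np.savez('pl.npz',P=P,f=f,m=m);return s,q,m
E
python3 - <<'E'
from h import *
s,q,m=plate()
o=manip.observe();print(o['time_s'],o['ft_force'],o['moment'],o['finger_force'])
v,u=np.where(m);print(len(q),u.min(),u.max(),v.min(),v.max())
cv2.imwrite('pics/s4.png',cv2.resize(s['frame'][110:240,270:390,::-1],None,fx=4.5,fy=4.5))
E
```

```text
15.85 [-15.94614192  -2.61096839  17.95214868] [-0.8465189   5.29284651  0.0227671 ] 34.160746335983276
948 308 354 165 204
```

View pics/s4.png

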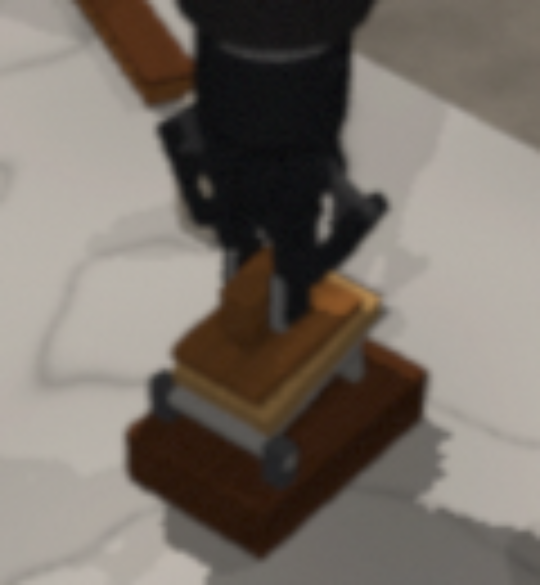

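The side crop shows the caul tilting on the face, its lower edge at about (260,395) close to the pale wood. I'll measure the plate's slope.

```bash
cat >> h.py <<'E'
def fit():
    # caul top: points between 5 and 16 mm above known face plane; heights of plate vs position along slope
    s,q,m=plate()
    e=np.array([np.cos(.101),np.sin(.101)])
    d=q[:,:2]-np.array([.6388,-.0077]);a=d@e;b=d@np.array([-e[1],e[0]])
    h=(q[:,2]-.0906-np.tan(.2345)*a)*np.cos(.2345)
    k=(h>.004)&(h<.022)&(abs(b)<.034)
    for _ in range(3):
        c=np.polyfit(a[k],h[k],1);k&=abs(np.polyval(c,a)-h)<.004
    print('n',k.sum(),'tilt vs face',c[0],'h at 0 mm',c[1]*1000,'a range',np.percentile(a[k],[1,99])*1000,'b',np.percentile(b[k],[1,99])*1000)
    for lo in range(-60,60,15):
        g=k&(a>lo/1000)&(a<(lo+15)/1000)
        if g.sum()>5: print(lo,g.sum(),np.round(np.median(h[g])*1000,1))
    o=manip.observe();print(o['time_s'],o['tool_pos'],o['ft_force'],o['finger_force'])
E
python3 -c "
from h import *
fit()"
```

```text
n 403 tilt vs face -0.11712972147406914 h at 0 mm 14.03553479872356 a range [-56.84335938  31.33949627] b [-31.59561028  27.77564793]
-60 103 20.1
-45 107 18.9
-30 61 17.3
-15 39 14.7
0 36 12.8
15 48 11.4
30 9 9.4
15.9 [ 0.62743487 -0.00955081  0.08282408] [-16.27186836  -1.69507852  17.57857088] 34.16029393672943
```

Call:
play_rows(deltas="15 0.5 0 0.5 0;15 0 0 0.5 0;15 0 0 0 0", force=20)

```text
time_s: 16.15
tool_pos: [0.6275, -0.0095, 0.083]
eef_rot: [0.001, 0.999, 0.05, -0.003]
ft_force: [-15.5, -2.7, 13.6]
opening: 0.0221
finger_force: 33.5
```

Grip friction is resisting the swivel, and pushing harder at the edge risks the jig hinge. I'll ease the load, loosen slightly so the caul seats flush on the face between the pads, then regrip.

Call:
play_rows(deltas="15 -1.5 0 0.5 0;21.5 -1.5 0 0.5 0;22 0 0 0 0;22.5 0 0 0 0;22.5 0 0 0 0", force=20)

```text
time_s: 16.57
tool_pos: [0.6288, -0.0079, 0.0835]
eef_rot: [-0.0, 0.999, 0.051, 0.0]
ft_force: [0.1, -0.2, 0.1]
opening: 0.0222
finger_force: 0.0
```

```bash
python3 -c "
from h import *
fit()"
```

```text
n 433 tilt vs face 0.000768102095054958 h at 0 mm 10.166204529972545 a range [-55.41821241  31.59488336] b [-30.13012651  29.16791452]
-60 101 10.3
-45 118 10.4
-30 58 10.3
-15 50 9.9
0 46 10.0
15 52 10.8
30 8 9.3
16.6167 [ 0.62869174 -0.00788166  0.08340078] [-0.39916066 -0.10991488 -0.0539032 ] 0.0
```

```bash
cat >> h.py <<'E'
def edges():
    c=cam('side');P=c['P'];f=c['frame'].astype(int)
    e=np.array([np.cos(.101),np.sin(.101)]);d=P[...,:2]-np.array([.6388,-.0077])
    a=d@e*1000;b=d@np.array([-e[1],e[0]])*1000
    h=(P[...,2]-.0906)*1000*np.cos(.2345)-np.sin(.2345)*a
    s=a*np.cos(.2345)+(P[...,2]-.0906)*1000*np.sin(.2345)
    c.update(s=s,b=b,h=h)
    r=(abs(s)<75)&(abs(b)<45)
    for n,hc in (('plate',10),('face',0)):
        k=r&(abs(h-hc)<3)&(f[...,0]-f[...,2]>15)
        q=np.c_[s[k],b[k]].astype(np.float32)
        print(n,k.sum(),'s',np.percentile(q[:,0],[0.5,2,98,99.5]).round(1),'b',np.percentile(q[:,1],[.5,2,98,99.5]).round(1),cv2.minAreaRect(q))
    return c
E
python3 -c "
from h import *
c=edges();w=manip.read_camera('wrist');cv2.imwrite('pics/w5.png',np.hstack([w['frame'][100:400,150:500],cv2.resize(c['frame'][140:230,290:390],(333,300),interpolation=cv2.INTER_CUBIC)])[:,:,::-1])
"
```

```text
plate 418 s [-55.3 -54.1  33.3  35.1] b [-30.  -29.4  28.7  29.9] ((-10.126842498779297, -0.07808113098144531), (60.06941604614258, 91.64238739013672), 89.18274688720703)
face 149 s [-54.4 -54.2  46.7  47.1] b [-34.8 -34.3  19.8  26.3] ((-3.5749588012695312, -2.860851287841797), (65.32728576660156, 101.58365631103516), 89.72054290771484)
```

View pics/w5.png

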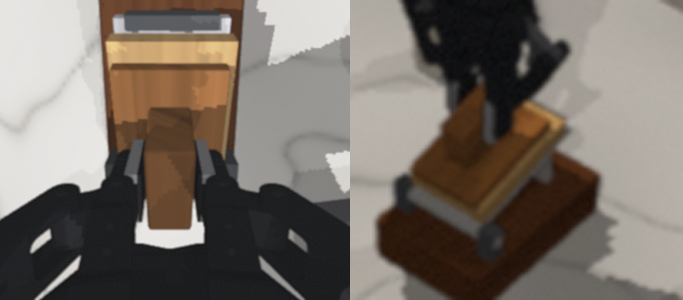

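The crops show the caul flush, with its lower edge level with the face's lower edge and a pale strip left uphill. It is off centre by about 6.5 mm downhill and about 1 mm to +y. I'll regrip, lift slightly off, shift uphill and press again.

Call:
play_rows(deltas="15 0 0 0 0;15 0 0 0 0;15 0 0 0 0;15 0 0 0 0", force=30)

```text
time_s: 17.05
tool_pos: [0.6285, -0.008, 0.0834]
eef_rot: [-0.0, 0.999, 0.051, 0.0]
ft_force: [0.7, 1.0, 0.1]
opening: 0.0215
finger_force: 29.6
```

Call:
play_rows(deltas="15 -0.5 0 2 0;15 -0.5 0 2 0;15 2 0 0.5 0;15 2.4 -0.4 0.5 0;15 2 0 0.5 0;15 0 0 0 0;15 0.5 0 -1.5 0;15 0.5 0 -1.5 0;15 0 0 0 0;15 0 0 0 0")

```text
time_s: 17.88
tool_pos: [0.6345, -0.0085, 0.0856]
eef_rot: [0.0, 0.999, 0.051, -0.0]
ft_force: [0.8, -0.3, -1.0]
opening: 0.0215
finger_force: 29.5
```

```bash
python3 -c "
from h import *
edges();fit()"
```

```text
plate 400 s [-48.8 -48.   39.4  41.4] b [-31.6 -30.9  28.   29.5] ((-3.6178741455078125, -0.7527828216552734), (91.53704833984375, 61.970333099365234), 0.047542817890644073)
face 154 s [-53.9 -53.9  44.   46.4] b [-34.5 -33.8  29.5  32.3] ((-2.6198806762695312, -1.3824234008789062), (66.61650848388672, 103.32659912109375), 89.34954071044922)
n 442 tilt vs face -0.001791062962841897 h at 0 mm 10.94415375425203 a range [-49.75696922  36.88620545] b [-31.49377728  27.70625094]
-60 53 11.0
-45 129 11.3
-30 79 11.1
-15 50 11.0
0 47 11.1
15 51 10.9
30 33 10.9
17.9833 [ 0.63463332 -0.00845412  0.08584831] [-0.16840641 -0.90765005 -0.99350128] 29.4661483168602
```

Centred to within 1 mm and parallel, about 1 mm above the face. Now the press.

Call:
play_rows(deltas="15 0.2 0 -1 0;15 0 0 -0.5 0;15 0 0 0 0;15 0 0 0 0")

```text
time_s: 18.32
tool_pos: [0.6351, -0.0084, 0.0849]
eef_rot: [0.0, 0.999, 0.051, 0.0]
ft_force: [-2.7, 0.8, 4.4]
opening: 0.0214
finger_force: 30.2
```

Call:
play_rows(deltas="15 0 0 -0.5 0;15 0 0 0 0;15 0 0 0 0;15 0 0 0 0")

```text
time_s: 18.65
tool_pos: [0.6351, -0.0084, 0.0849]
eef_rot: [0.0, 0.999, 0.051, 0.0]
ft_force: [-3.2, 1.4, 8.1]
opening: 0.0216
finger_force: 30.7
```

```bash
python3 -c "
from h import *
edges();fit()
F=[]
for i in range(5): manip.read_camera('side');F.append(manip.observe()['ft_force'])
print(np.mean(F,0),manip.observe()['moment'])"
```

```text
plate 417 s [-47.9 -47.4  40.1  41.7] b [-30.9 -30.4  27.7  29.7] ((-2.718486785888672, -0.46495628356933594), (90.97889709472656, 61.867149353027344), 0.43225163221359253)
face 162 s [-54.3 -54.   40.7  45. ] b [-34.8 -34.2  28.5  31. ] ((-3.9436264038085938, -1.6652183532714844), (67.13854217529297, 101.0340576171875), 88.68109893798828)
n 437 tilt vs face 0.0008943178968679289 h at 0 mm 10.084874934832612 a range [-48.94954918  37.86303335] b [-30.81855231  28.97180742]
-60 45 9.8
-45 131 10.1
-30 88 10.3
-15 48 10.6
0 44 9.9
15 48 10.3
30 33 9.8
18.75 [ 0.63506837 -0.00842147  0.08492138] [-3.36818194  0.84278172  8.04432182] 30.66418468952179
[-3.31996464  0.83134801  7.91447132] [0.30852342 1.37895857 0.01001496]
```

Flush (tilt error under 0.001 rad), centred to about 1 mm, and pushing with about 9.6 N normal to the face, so I'm handing it in.

```bash
python3 -c "
from rig import manip
print(manip.job_done())"
```

```text
the job is handed in; nothing more can be done
None
```

I pressed the three timer keys fully down in order and handed the job in at about 19 s with the caul still gripped flush on the sloped face, centred to about 1 mm at about 10 N; on the way I briefly loosened the grip so the caul could settle flat, then regripped it.

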